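# Nip up the clamp nut of the dome stake's holder

### The arm

A 6-joint arm with a two-finger parallel gripper is mounted at the origin on the work surface. World frame = base frame: x ahead of the robot, y to its left, z up, the work surface at z = 0. Lengths are in m, angles in rad, forces in N, time in s.
With the tool pointing down it reaches from about 0.3 to 0.825 m from the base axis. Payload 5.4 kg.
Tool frame: the origin (TCP) lies midway between the tips of the shut fingers; the grasp point (between the pads) lies 19 mm behind it; z points along the fingers, y is the line along which they close (so a half turn about z gives the same grasp; the last joint's range is limited). The gripper opens to 92 mm and grips with 3 to 60 N. Pads are 20 mm wide; open, the fingers measure 128 mm over their backs; the gripper's body (75 mm by 189 mm) begins 69 mm behind the grasp point.
Start: joints at [-1.426, 0.158, 1.597, -0, 1.386, -0.21], TCP at [0.2, -0.539, 0.215] pointing down, gripper open.
Joint ranges: [-2.91, 2.91], [-0.94, 2.29], [0.18, 2.7], [-1.29, 4.43], [0.17, 2.64], [-3, 3]. Speed limits (rad/s): [2.57, 2.57, 3.14, 3.14, 3.14, 3.14].

### API

Orientations are given as [roll, pitch, yaw] about the fixed x, y, z axes, in that order (R = Rz(yaw) Ry(pitch) Rx(roll)).
In Python, from workcell import arm gives the robot as it stands.
- The arm moves only by the tool servo_tool, never from a script. Its argument "rows" is one flat list of numbers, 5 for each row, row after row: the gripper's target within -1 to 1 (shut at 1, half-way at 0, fully open at -1), then the shift along the tool's x, y, z scaled (see below), then the turn about the tool's z scaled (see below). A call has 1 to 10 rows; each row is the pose to reach, as a shift and turn from the pose commanded when the call began, along the tool's axes at that moment; what a row does not reach only later rows make up. The controller multiplies each number of a shift by 10 cm and each number of a turn by 0.5 rad. A row lasts 1/10 s, in which the tool goes at most 50 mm and 8.59 degrees, less where a joint would pass 70% of its speed; a pose out of reach is approached as far as the arm can. A call with a number of a shift or a turn outside -1 to 1 is refused whole. A call with a gripper value outside its range is refused whole. The fingers move at their own pace and stop on an object; "grip_force" is the grip in N (left out, the last holds). Time passes only in rows, so rows that repeat a pose let the fingers close. It gives the time, the measured TCP pose, the force, the opening and the grip force at its end, in the units of the state.
- arm.sense(): the state, without advancing time (a new reading comes with each control period).
- arm.snapshot(name): name is "side" or "top" or "wrist"; returns a dict with "pixels" (384x512x3 uint8, red, green, blue), "fx", "fy", "cx", "cy" (pixels), "dist_coeffs" ([k1, k2, p1, p2, k3] as OpenCV has them; the pictures are not rectified), "position" and "orientation" of the camera in the world; the wrist camera has in their place "hand_eye" (4x4, takes a point from camera to tool coordinates, whose origin is the TCP and whose axes are the flange's). Camera axes: x right, y up, looking along -z (the intrinsics and any distortion apply to the point x, -y, -z); pixel columns grow to the right and rows downward; lengths in m; the calibration is good to about 2 mm. A picture is of the moment at which its call begins: read the wrist's pose just before it. There is no depth.
- arm.job_done(): hands the job in; it is judged then, once.
The state is a dict: "clock": time; "qpos": joint angles; "joint_velocities": joint speeds; "effort": joint torques, N m; "tool_pos": TCP position; "tcp_rot": TCP orientation; "wrist_force": force on the tool from outside, world axes, zero at the start; "torque": the same for the moment, N m; "opening": opening from 0.0 (shut) to 1.0 (fully open); "grip_force": force on a finger pad.
Only numpy, scipy, OpenCV 4.12 (cv2) and the standard library are available. Lean on these libraries where they do the work, as an engineer would, in place of code of your own. Each camera call takes 0.05 s, during which the arm holds its last target. There are 200 camera calls.

### The job

The domed stake is not yet clamped: on its cast holder, turn the socket extension standing in the deep bore clockwise (seen from above) so that it takes the nut round with it, until its crossbar lies along the holder's length, pointing at the stake. It is less than a third of a turn. Leave the extension standing fully down on its nut and let go; do not disturb the extension in the other holder, the one with the flat square stake.

Things in the scene. Friction and masses are not known exactly. Their poses are not given: they have to be found in the camera images.
- extension_dome: Loose steel T-handled socket extension, 0.45 kg, upright in the dome holder's bore, socket on the nut. Origin: crossbar centre, on the shaft axis, 195 mm above table when seated; x along crossbar, z up. Crossbar 110 (x) by 14 (y) by 18 (z), flat sides. Shaft 16 thick, foot 170 below origin, 40 mm guide collar in the bore. Starts with crossbar 50 to 85 deg anticlockwise (from above) of holder's x.
- holder_dome: Dark steel stake holder fixed to table: block 180 (x) by 90 by 110 high. Origin: centre of underside; x along its length to the stake, z up. Bore 45 wide, 85 deep at x = -50, y = 0. At x = +55 a round domed steel stake, 68 across, top 150 above table. The other holder is alike but has a flat square stake, 62 by 62, top 148 high. Either may be left or right.
- nut_dome (a joint): Square nut, 22 mm across, on the floor of the dome holder's bore, under the socket. Angle in rad turned from its starting position, growing clockwise seen from above. About 0.06 N m of friction; stays where it is left; no stop within the needed turn. The socket has about 4 degrees of play on it either way.
- flat_bar_end (a point): One end of the crossbar of the other, identical extension (55 mm from its shaft axis, 195 mm above the table), which stands in the holder with the flat square stake and must be left as it is.

How it is judged:
At the end, for the whole second after the job is handed in: The dome holder's crossbar lies within 12 degrees of the holder's length (either end towards the stake), its nut has been turned clockwise with it (between 0.55 and 1.8 rad), and the extension is upright within 10 degrees, at rest and down on the nut within 5 mm (angle between the x axis of extension_dome and the x axis of holder_dome, either way round below 0.21 rad and value of joint nut_dome between 0.55 and 1.8 rad and z of extension_dome in the frame of holder_dome below 0.2 m and angle between extension_dome's own z axis and vertical below 0.17 rad and linear speed of extension_dome below 0.02 m/s); the robot touches nothing.
It fails at once if the nut is turned anticlockwise by more than 0.25 rad (value of joint nut_dome below -0.25 rad).
It fails at once if the extension is pulled up off its nut (by 16 mm or more) (z of extension_dome in the frame of holder_dome above 0.211 m).
It fails at once if the other extension is disturbed: the end of its crossbar moves more than 20 mm (distance of flat_bar_end from where it was at the start of the episode above 0.02 m).
It also fails if it takes over 35 s, if anything falls off the work surface, if the arm or the gripper's body presses on something with over 40 N, if the wrist force passes 120 N, or if a joint passes its speed limit or range.

## Working session

There is one attempt and no reset: what is moved stays moved. The work goes in short steps, Python scripts to look and compute and a tool call to move; the robot and the scene stay as the last step left them, time stands still between calls to the robot, and variables do not carry over. Pictures are saved under pics/ and viewed, at most 10 in all, crops included, and the job is handed in when it is done.

Besides the shell and the picture viewer there is one more tool, called after "Call:" as a command line: name --argument value ..., lists and objects as JSON in quotes. servo_tool: Moves the arm, as the interface text tells. Its arguments: {"type":"object","properties":{"rows":{"type":"array"},"grip_force":{"type":"number"}},"required":["rows"]}

```bash
mkdir -p pics; python3 - <<'E'
from workcell import arm
import cv2,numpy as np
s=arm.sense();print({k:np.round(v,3) for k,v in s.items()})
for n in("top","side"):
    d=arm.snapshot(n);print(n,[(k,np.round(d[k],4).tolist()) for k in d if k!="pixels"])
    cv2.imwrite(f"pics/{n}0.png",cv2.cvtColor(d["pixels"],cv2.COLOR_RGB2BGR))
E
```

```text
{'clock': np.float64(0.0), 'qpos': array([-1.426,  0.159,  1.598, -0.   ,  1.386, -0.21 ]), 'joint_velocities': array([-0.   , -0.001, -0.001, -0.   ,  0.001, -0.001]), 'effort': array([ 3.0000e-03, -3.8557e+01, -3.2211e+01,  7.0000e-02,  3.8000e-02,
       -0.0000e+00]), 'tool_pos': array([ 0.2  , -0.539,  0.214]), 'tcp_rot': array([-3.14 , -0.   ,  0.355]), 'wrist_force': array([-0.088,  0.227,  0.234]), 'torque': array([-0.007, -0.007, -0.033]), 'grip_force': np.float64(0.0), 'opening': np.float64(1.003)}
top [('fx', 364.1954), ('fy', 364.1954), ('cx', 253.0583), ('cy', 184.0638), ('dist_coeffs', [-0.1124, 0.0, 0.0, 0.0, 0.0]), ('position', [0.4351, 0.0058, 0.8027]), ('orientation', [0.2273, 0.0043, -1.6118])]
side [('fx', 410.1041), ('fy', 410.1041), ('cx', 261.5922), ('cy', 201.7872), ('dist_coeffs', [-0.0191, 0.0, 0.0, 0.0, 0.0]), ('position', [0.3398, -0.5636, 0.5899]), ('orientation', [0.9574, 0.0049, -0.425])]
```

View pics/top0.png

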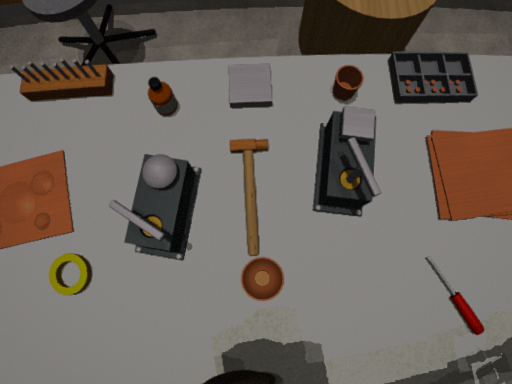

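View pics/side0.png

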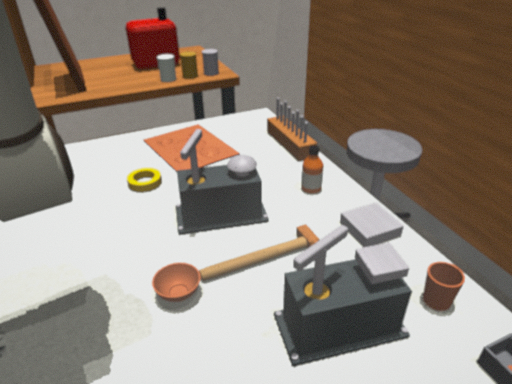

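The top view shows the dome holder on the left: dome at (159,171) and crossbar from about (112,204) to (162,236). The flat-stake holder is on the right, so I'll zoom in on the left one.

```bash
python3 - <<'E'
import cv2
i=cv2.imread("pics/top0.png")[140:270,90:220]
cv2.imwrite("pics/crop1.png",cv2.resize(i,(598,598),interpolation=cv2.INTER_CUBIC))
E
cat > h.py <<'E'
import cv2,numpy as np
from scipy.spatial.transform import Rotation as R
def rays(d,px,T=None):
    K=np.array([[d["fx"],0,d["cx"]],[0,d["fy"],d["cy"]],[0,0,1]])
    u=cv2.undistortPoints(np.array(px,float).reshape(-1,1,2),K,np.array(d["dist_coeffs"]))[:,0]
    v=np.c_[u[:,0],-u[:,1],-np.ones(len(u))]
    if "hand_eye" in d:
        p,r=T; M=R.from_euler("xyz",r).as_matrix(); H=np.array(d["hand_eye"])
        return M@H[:3,3]+p, v@(M@H[:3,:3]).T
    return np.array(d["position"]), v@R.from_euler("xyz",d["orientation"]).as_matrix().T
def onz(d,px,z,T=None):
    o,v=rays(d,px,T); return o+v*((z-o[2])/v[:,2])[:,None]
E
```

```text
(no output)
```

View pics/crop1.png

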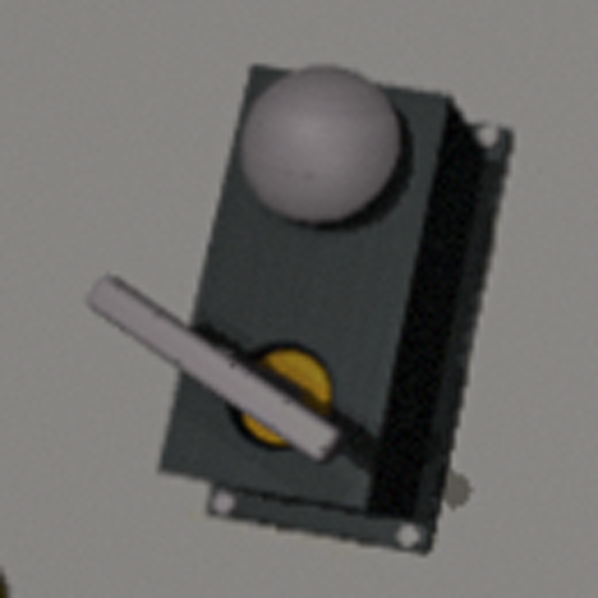

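The crop (4.6x) shows the bar's top face at (105,275), (85,297), (322,460), (342,438), the block-top corners at (252,66), (448,97), (368,508), (160,470), and the bore centre near (287,396).

```bash
python3 - <<'E'
from workcell import arm
from h import *
d=arm.snapshot("top")
f=lambda p:np.array(p)/4.6+[90-.4,140-.4]
b=onz(d,f([(105,275),(85,297),(322,460),(342,438)]),.204)
k=onz(d,f([(252,66),(448,97),(368,508),(160,470)]),.110)
bo=onz(d,f([(287,396)]),.110)
L=(b[0]+b[1])/2;Rr=(b[2]+b[3])/2
print("bar",b.round(4).tolist(),"c",b.mean(0),"len",np.linalg.norm(L-Rr),"yaw",np.degrees(np.arctan2(*(L-Rr)[1::-1])))
f1=(k[0]+k[1])/2;f2=(k[2]+k[3])/2
yaw=np.arctan2(*(f1-f2)[1::-1]);x=np.array([np.cos(yaw),np.sin(yaw),0])
print("block",k.round(4).tolist(),"c",k.mean(0),"L",np.linalg.norm(f1-f2),"W",np.linalg.norm(k[0]-k[1]),np.linalg.norm(k[2]-k[3]),"yaw",np.degrees(yaw),"bore",k.mean(0)-.05*x,bo)
print("long sides",[np.degrees(np.arctan2(*(k[i]-k[j])[1::-1])) for i,j in((0,3),(1,2))])
E
```

```text
bar [[0.5569, 0.2431, 0.204], [0.5489, 0.2505, 0.204], [0.4862, 0.1604, 0.204], [0.4939, 0.1532, 0.204]] c [0.52147776 0.20179838 0.204     ] len 0.10979247569169263 yaw 55.06701807575562
block [[0.6668, 0.2185, 0.11], [0.6486, 0.1317, 0.11], [0.4739, 0.1653, 0.11], [0.4922, 0.2535, 0.11]] c [0.57038242 0.19224641 0.11      ] L 0.17802314864104746 W 0.08867646758666653 0.09004052783150748 yaw -11.111034934988435 bore [0.52131964 0.20188196 0.11      ] [[0.52140861 0.19979939 0.11      ]]
long sides [np.float64(-11.330748723076173), np.float64(-10.891130356353177)]
```

Sizes match: bar 110 mm, block 178 x 90. The bar lies at 55° and the holder at -11°, with the axis at (0.521, 0.202). First I'll rise, then travel diagonally.

Call:
servo_tool --rows '[-1,0,0,-0.5,0,-1,0,0,-1,0,-1,0.3,-0.3,-1,0,-1,0.6,-0.6,-1,0,-1,0.93,-0.97,-1,0]' --grip_force 20

```text
clock: 0.65
tool_pos: [0.2535, -0.415, 0.3145]
tcp_rot: [3.141, -0.0, 0.353]
wrist_force: [1.0, 0.1, 0.1]
opening: 1.001
grip_force: 0.0
```

Call:
servo_tool --rows '[-1,0.31,-0.32,0,0,-1,0.62,-0.65,0,0,-1,0.93,-0.97,0,0]'

```text
clock: 0.95
tool_pos: [0.307, -0.2908, 0.3143]
tcp_rot: [-3.141, -0.0, 0.354]
wrist_force: [0.7, 0.5, 0.1]
opening: 0.998
grip_force: 0.0
```

Call:
servo_tool --rows '[-1,0.31,-0.32,0,0,-1,0.62,-0.65,0,0,-1,0.93,-0.97,0,0]'

```text
clock: 1.25
tool_pos: [0.3604, -0.1675, 0.3144]
tcp_rot: [3.142, -0.0, 0.354]
wrist_force: [0.4, -0.2, 0.5]
opening: 0.998
grip_force: 0.0
```

Call:
servo_tool --rows '[-1,0.31,-0.32,0,0,-1,0.62,-0.65,0,0,-1,0.93,-0.97,0,0]'

```text
clock: 1.55
tool_pos: [0.414, -0.0442, 0.3145]
tcp_rot: [3.141, -0.0, 0.355]
wrist_force: [1.2, -1.0, 0.3]
opening: 1.0
grip_force: 0.0
```

Call:
servo_tool --rows '[-1,0.31,-0.32,0,0,-1,0.62,-0.65,0,0,-1,0.93,-0.97,0,0]'

```text
clock: 1.85
tool_pos: [0.4675, 0.0792, 0.3145]
tcp_rot: [3.141, -0.0, 0.355]
wrist_force: [1.2, -0.8, -0.2]
opening: 1.005
grip_force: 0.0
```

Call:
servo_tool --rows '[-1,0.31,-0.32,0,-0.2,-1,0.62,-0.65,0,-0.5,-1,0.93,-0.97,0,-0.8,-1,0.93,-0.97,0,-1,-1,0.93,-0.97,0,-1]'

```text
clock: 2.35
tool_pos: [0.5206, 0.2014, 0.3137]
tcp_rot: [-3.141, 0.001, 0.857]
wrist_force: [-0.2, -0.3, 0.3]
opening: 1.001
grip_force: 0.0
```

Call:
servo_tool --rows '[-1,0,0,0,-0.21,-1,0,0,0,-0.21,-1,0,0,0,-0.21]'

```text
clock: 2.65
tool_pos: [0.5207, 0.1997, 0.3147]
tcp_rot: [3.141, -0.0, 0.955]
wrist_force: [-0.6, -0.7, -0.2]
opening: 0.999
grip_force: 0.0
```

```bash
python3 - <<'E'
from workcell import arm
import cv2,numpy as np
s=arm.sense();print(s["tool_pos"],s["tcp_rot"])
d=arm.snapshot("wrist");np.save("w.npy",{k:d[k] for k in d},allow_pickle=True)
np.save("T.npy",np.array([s["tool_pos"],s["tcp_rot"]]))
cv2.imwrite("pics/w1.png",cv2.cvtColor(d["pixels"],cv2.COLOR_RGB2BGR))
print(np.round(d["hand_eye"],3))
E
```

```text
[0.52068773 0.19974533 0.31470833] [ 3.14147955e+00 -1.60872776e-05  9.55051366e-01]
[[ 0.     0.962  0.274  0.076]
 [ 1.     0.    -0.001  0.   ]
 [-0.001  0.274 -0.962 -0.17 ]
 [ 0.     0.     0.     1.   ]]
```

View pics/w1.png

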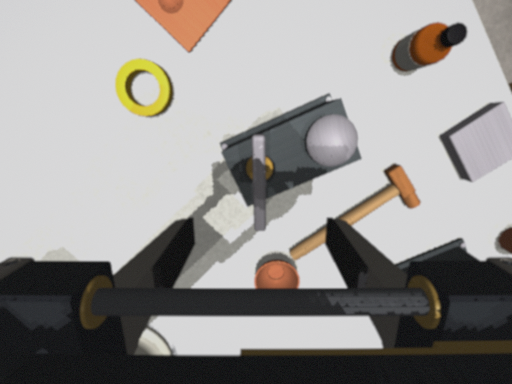

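The bar stands nearly vertical between the fingers, from (259,137) to (260,230). Casting rays to check it.

```bash
python3 - <<'E'
from h import *
d=np.load("w.npy",allow_pickle=True).item();T=np.load("T.npy")
p=onz(d,[(259,137),(260.3,230)],.204,T);m=p.mean(0)
print(p,m,np.linalg.norm(p[0]-p[1]),np.degrees(np.arctan2(*(p[0]-p[1])[1::-1])))
M=R.from_euler("xyz",T[1]).as_matrix();print("tool shift",M.T@(m-T[0]))
E
```

```text
[[0.55181685 0.24378653 0.204     ]
 [0.49205112 0.15680777 0.204     ]] [0.52193399 0.20029715 0.204     ] 0.10553316493288437 55.50586920860418
tool shift [0.00116849 0.00068614 0.11070843]
```

Both views agree to within 2 mm. Descending until the tips are at about z = 0.188, just above the thicker shaft.

Call:
servo_tool --rows '[-1,0.01,0.01,0.3,0,-1,0.01,0.01,0.6,0,-1,0.01,0.01,1,0,-1,0.01,0.01,1,0]'

```text
clock: 3.1
tool_pos: [0.5183, 0.1997, 0.2088]
tcp_rot: [-3.133, 0.008, 0.957]
wrist_force: [0.2, -0.1, -0.6]
opening: 1.004
grip_force: 0.0
```

Call:
servo_tool --rows '[-1,0,0,0.14,0,-1,0,0,0.27,0,-1,0,0,0.27,0]'

```text
clock: 3.4
tool_pos: [0.5218, 0.2005, 0.1868]
tcp_rot: [-3.141, 0.001, 0.959]
wrist_force: [-1.1, 0.3, -0.9]
opening: 0.998
grip_force: 0.0
```

Call:
servo_tool --rows '[1,0,0,0,0,1,0,0,0,0,1,0,0,0,0,1,0,0,0,0,1,0,0,0,0,1,0,0,0,0,1,0,0,0,0,1,0,0,0,0]' --grip_force 15

```text
clock: 4.2
tool_pos: [0.5222, 0.2007, 0.1876]
tcp_rot: [-3.142, 0.0, 0.96]
wrist_force: [0.4, 0.6, 0.3]
opening: 0.325
grip_force: 0.0
```

Call:
servo_tool --rows '[1,0,0,0,0,1,0,0,0,0,1,0,0,0,0,1,0,0,0,0,1,0,0,0,0,1,0,0,0,0,1,0,0,0,0]'

```text
clock: 4.9
tool_pos: [0.5221, 0.2007, 0.1876]
tcp_rot: [-3.142, -0.0, 0.96]
wrist_force: [-0.0, 0.2, 0.1]
opening: 0.165
grip_force: 15.0
```

Gripped at about 15 mm. Now turning clockwise (positive about tool z).

Call:
servo_tool --rows '[1,0,0,0,0.1,1,0,0,0,0.2,1,0,0,0,0.3,1,0,0,0,0.4,1,0,0,0,0.5,1,0,0,0,0.6,1,0,0,0,0.7,1,0,0,0,0.8,1,0,0,0,0.8]'

```text
clock: 5.8
tool_pos: [0.5221, 0.2007, 0.1876]
tcp_rot: [-3.141, 0.0, 0.56]
wrist_force: [-1.1, 0.4, 1.0]
opening: 0.161
grip_force: 15.0
```

Call:
servo_tool --rows '[1,0,0,0,0.1,1,0,0,0,0.2,1,0,0,0,0.3,1,0,0,0,0.4,1,0,0,0,0.5,1,0,0,0,0.6,1,0,0,0,0.7,1,0,0,0,0.8,1,0,0,0,0.8]'

```text
clock: 6.7
tool_pos: [0.5221, 0.2008, 0.1877]
tcp_rot: [-3.141, 0.0, 0.161]
wrist_force: [-0.3, -0.4, 0.4]
opening: 0.161
grip_force: 15.0
```

Call:
servo_tool --rows '[1,0,0,0,0.1,1,0,0,0,0.2,1,0,0,0,0.3,1,0,0,0,0.4,1,0,0,0,0.5,1,0,0,0,0.6,1,0,0,0,0.7,1,0,0,0,0.72,1,0,0,0,0.72]'

```text
clock: 7.6
tool_pos: [0.5222, 0.2008, 0.1877]
tcp_rot: [-3.141, -0.0, -0.198]
wrist_force: [-0.8, 0.8, 1.6]
opening: 0.163
grip_force: 15.0
```

```bash
python3 - <<'E'
from workcell import arm
import cv2
s=arm.sense();print(s["tool_pos"],s["tcp_rot"],s["torque"],s["wrist_force"],s["opening"])
d=arm.snapshot("top")
i=cv2.cvtColor(d["pixels"],cv2.COLOR_RGB2BGR)[120:270,70:270]
a=cv2.resize(i,(600,450),interpolation=cv2.INTER_CUBIC)
cv2.imwrite("pics/t2.png",a)
E
```

```text
[0.52219676 0.20079377 0.18770255] [-3.14133877e+00 -6.25273027e-05 -1.98208659e-01] [0.2678281  0.22107511 0.09418766] [-0.82889083  0.84794009  1.56619947] 0.16251963856169546
```

View pics/t2.png

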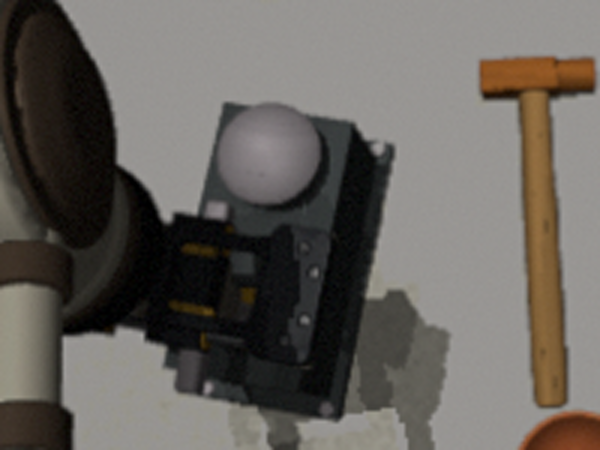

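The bar ends, at (217,210) and (190,370), now point along the holder. Releasing and rising.

Call:
servo_tool --rows '[-1,0,0,0,0,-1,0,0,0,0,-1,0,0,0,0,-1,0,0,0,0,-1,0,0,0,0,-1,0,0,0,0,-1,0,0,0,0,-1,0,0,0,0]'

```text
clock: 8.45
tool_pos: [0.5222, 0.2006, 0.1876]
tcp_rot: [3.142, 0.0, -0.2]
wrist_force: [-0.6, 0.2, 0.1]
opening: 0.84
grip_force: 0.0
```

Call:
servo_tool --rows '[-1,0,0,-0.2,0,-1,0,0,-0.5,0,-1,0,0,-0.8,0,-1,0,0,-1,0,-1,0,0,-1,0]'

```text
clock: 8.95
tool_pos: [0.5239, 0.201, 0.2913]
tcp_rot: [-3.139, -0.006, -0.2]
wrist_force: [0.4, -0.5, 0.8]
opening: 0.998
grip_force: 0.0
```

Call:
servo_tool --rows '[-1,-0.3,0,0,0,-1,-0.7,0,0,0,-1,-1,0,0,0,-1,-1,0,0,0]'

```text
clock: 9.35
tool_pos: [0.4212, 0.2213, 0.2861]
tcp_rot: [3.141, 0.002, -0.198]
wrist_force: [0.0, -0.3, -0.9]
opening: 0.997
grip_force: 0.0
```

```bash
python3 - <<'E'
from workcell import arm
import cv2,numpy as np
s=arm.sense();print(s["tool_pos"],s["tcp_rot"])
t=[]
for n,(y,x) in {"top":(130,80),"side":(110,150)}.items():
    d=arm.snapshot(n);d=cv2.cvtColor(d["pixels"],cv2.COLOR_RGB2BGR)[y:y+130,x:x+130]
    t.append(cv2.resize(d,(390,390),interpolation=cv2.INTER_CUBIC))
cv2.imwrite("pics/t3.png",np.hstack(t))
E
```

```text
[0.42116579 0.22125823 0.28610425] [ 3.14099911e+00  2.49224847e-03 -1.97894875e-01]
```

View pics/t3.png

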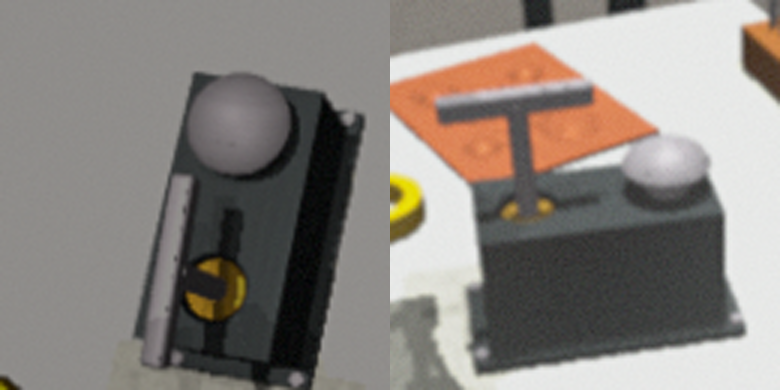

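The bar lies along the holder and stands upright. Triangulating its ends to confirm height, angle and centre.

```bash
python3 - <<'E'
from workcell import arm
from h import *
t,s=arm.snapshot("top"),arm.snapshot("side")
a=np.array([(182,176),(155,365)])/3+[79.7,129.7]
b=np.array([(591-390,86),(438-390,101)])/3+[149.7,109.7]
o1,v1=rays(t,a);o2,v2=rays(s,b);P=[]
for x,y in zip(v1,v2):
    k=np.linalg.lstsq(np.c_[x,-y],o2-o1,rcond=None)[0];p,q=o1+x*k[0],o2+y*k[1];P.append((p+q)/2);print(P[-1],np.linalg.norm(p-q))
p=onz(t,a,.204);print(p.mean(0),np.linalg.norm(p[0]-p[1]),np.degrees(np.arctan2(*(p[0]-p[1])[1::-1])))
E
```

```text
[0.57601584 0.19623677 0.199106  ] 0.001439478989764337
[0.46934871 0.20697313 0.20538371] 0.002216580439857293
[0.52124681 0.20122142 0.204     ] 0.10660000497438314 -6.902233516387803
```

```bash
python3 -c "
from workcell import arm
print(arm.job_done())"
```

```text
the job is handed in; nothing more can be done
None
```

The job is handed in with no verdict returned: I turned the dome extension about 62–66° clockwise, and my last images show its crossbar about 4° off the holder's length (limit 12°), standing upright and fully down. The gripper is open and clear, and I never touched the other extension; the nut's own angle wasn't visible, so I estimate it turned at least 0.9 rad.

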